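# Open the preparation board's ratchet clamp

## Robot

A 7-joint arm with a two-finger parallel gripper is mounted at the origin on the work surface. World frame = base frame: x ahead of the robot, y to its left, z up, the work surface at z = 0. Lengths are in m, angles in rad, forces in N, time in s.
With the tool pointing down it reaches from about 0.4 to 0.9 m from the base axis. Payload 5.5 kg.
Tool frame: the origin (TCP) lies at the very end of the fingers, on their centre line; the grasp point (between the pads) lies 19 mm behind it; z points along the fingers, x is the direction in which the jaws open and shut, and the axes are right-handed (so a half turn about z gives the same grasp; the last joint's range is limited). The gripper opens to 92 mm and grips with 3 to 60 N. Pads are 19 mm wide; open, the fingers measure 130 mm over their backs; the gripper's body (75 mm by 190 mm) begins 47 mm behind the grasp point.
Start: joints at [-0.916, 0.501, -0.427, 1.55, 0.221, 1.138, -0.21], TCP at [0.248, 0.601, 0.227] pointing down, gripper open.
Joint ranges: [-2.88, 2.88], [-0.31, 2.03], [-1.54, 1.56], [0.2, 2.42], [-1.41, 4.55], [0.19, 2.02], [-2.57, 2.57]. Speed limits (rad/s): [2.57, 2.57, 3.14, 3.14, 3.14, 3.14, 3.14].

## Interface

Orientations are given as a unit quaternion [w, x, y, z].
In Python, from plant import * gives the robot as it stands.
- The arm moves only by the shell command python3 -m handwheel 'ROWS' [FORCE]. ROWS is JSON, a list of rows, each a list of 7 numbers: the opening, from 0 (shut) to 1 (fully open), then the shift along the tool's x, y, z in mm, then the turn, a rotation vector about the tool's x, y, z in rad. A call has 1 to 12 rows; each row is the pose to reach, as a shift and turn from the pose commanded when the call began, along the tool's axes at that moment; what a row does not reach only later rows make up. A row lasts 1/8 s, in which the tool goes at most 62.5 mm and 10.7 degrees, less where a joint would pass 70% of its speed; a pose out of reach is approached as far as the arm can. A call with a gripper value outside its range is refused whole. The fingers move at their own pace and stop on an object; FORCE is the grip in N (left out, the last holds). Time passes only in rows, so rows that repeat a pose let the fingers close. It gives the time, the measured TCP pose, the force and the opening at its end, in the units of the state.
- sense(): the state, without advancing time (a new reading comes with each control period).
- capture(name): name is "scene" or "top" or "wrist"; returns a dict with "frame" (480x640x3 uint8, red, green, blue), "range_z" (480x640 float32, m along the optical axis (not along the pixel's ray), 0 where there is no reading), "mtx" (3x3 intrinsics, pixels), "position" and "orientation" of the camera in the world. Camera axes: x right, y down, z forward; pixel columns grow to the right and rows downward; lengths in m; the calibration is good to about 2 mm. A picture is of the moment at which its call begins.
- hand_in(): hands the job in, once; it reports no verdict.
Trained networks look in a picture, given as the dict that the camera call returned (one of the last four; its "shot" number tells which), for a name from the list of things; names that differ only in an ending like _2 or _b are one class to them, and where a whole thing is asked for, a point or a joint stands for the part that bears it (a point fixed in the world has none). Each returns a list of dicts, best first, with "conf" (0 to 1); they miss things now and then, are a little off and sometimes report something else, mostly with a low value. They report only what shows in the picture. A call takes as long as a camera call. They do not tell look-alikes from the thing itself.
- search_frame(picture, label): "rect" ([left, top, right, bottom] in pixels, round what is visible of it).
- regions_of(picture, label): "pixels" (480x640 bool, what is visible of it) and "rect" ([left, top, right, bottom] in pixels, round what is visible of it).
- pinpoint(picture, label): "point" ([column, row] in pixels: a listed point, or the origin of a listed thing).
The state is a dict: "time_s": time; "joint_pos": joint angles; "joint_vel": joint speeds; "tau": joint torques, N m; "tool_pos": TCP position; "eef_rot": TCP orientation; "force": force on the tool from outside, world axes, zero at the start; "torque": the same for the moment, N m; "opening": opening from 0.0 (shut) to 1.0 (fully open).
Only numpy, scipy, OpenCV 4.12 (cv2) and the standard library are available. Lean on these libraries where they do the work, as an engineer would, in place of code of your own. Each camera call takes 0.05 s, during which the arm holds its last target. There are 200 camera calls.

## Task

The small jar in the preparation board's clamp is finished with: open the clamp all the way. With a fingertip press the steel release plate on the sliding jaw down, keep it down while you push the jaw back along its bar until it meets the end stop, then let go so that the plate springs up again. Grip and lift nothing, leave the small jar standing where it is on the board, and do not disturb the other things.

Things in the scene. Friction and masses are not known exactly. Their poses are not given: they have to be found in the camera images.
- board: Wooden preparation board, 240 mm (its x) by 420 mm (its y), top face 26 mm above the counter; fixed, turned differently each time. Origin: centre of its underside. Along its far side, at x = +80 mm, runs the serrated steel bar of a ratchet clamp (8 mm wide, top 36 mm above the board). The y axis runs along the bar, from the fixed jaw to the end stop.
- jaw (a joint): How far the sliding jaw is slid back, m: grows along board +y, away from the fixed jaw; 0.120 when its back meets the end stop; jaw faces 66 mm apart at 0. Starts at 0 to 0.042. Slides with about 3 N while the release is pressed; otherwise the ratchet lets it move only towards the fixed jaw, and pushed back it locks within 5 mm, even at 60 N.
- release (a joint): How far the release plate is pressed down, m: 0 up, 0.009 fully down on its stop. Sprung: 2.4 N to start, 6 N fully down. The ratchet is free beyond about 0.005; let go, the plate springs up and the ratchet engages again.
- release_top (a point): Centre of the top of the release plate: a flat ribbed bare-steel thumb plate, 46 by 46 mm, on the sliding jaw's head straight over the bar; 82 mm above the counter when up. Moves with plate and jaw. Towards board -y the jaw's arm lies 26 mm from this centre, its top 8 mm below the raised plate; across the bar both sides are open.
- thumb_stop (a point): Centre of the face, 16 mm above the raised plate, of the upright cast thumb stop on the sliding jaw, which bounds the plate on its board +y side, 26 mm from the plate's centre; 48 mm wide, 22 mm thick, top 106 mm above the counter. A fingertip on the plate can push the jaw back (board +y) against this face.
- jaw_face (a point): Centre of the sliding jaw's rubber face, which looks towards the fixed jaw (board -y); 52 mm above the counter. The jaw is a dark cast arm across the board (board x from -35 to +104 mm), 18 mm thick, its top 48 mm above the board.
- fixed_face (a point): Centre of the rubber face of the fixed jaw, an equal dark arm at the bar's other end; it looks towards the sliding jaw; 52 mm above the counter.
- end_stop (a point): Top edge, 68 mm above the counter, of the dark end-stop block at the bar's end (48 mm wide, 16 mm thick), in the middle of the face that the sliding jaw's back meets.
- small_jar_c (a point): Centre (half-way up) of a small glass jar with a brass lid, 60 mm across, 75 mm high, that stands loose on the board between the jaws, close to the fixed one.
- knife_c (a point): Middle of a paring knife with an orange handle, about 200 mm long, 12 mm high, lying flat along the board's near edge, clear of the jaws.
- big_jar_c (a point): Centre, 60 mm above what it stands on, of a tall glass preserving jar with a steel lid, 90 mm across, 120 mm high, on the counter past the fixed-jaw end of the board; loose, to be left alone.
- tumbler_a_c (a point): Centre, 57 mm above what it stands on, of a steel insulated tumbler with a black lid, 77 mm across, 119 mm high, on the counter past the end-stop end of the board; loose, to be left alone.
- tumbler_b_c (a point): Centre, 57 mm up, of a second, equal tumbler beside the first; loose, to be left alone.
- salt_c (a point): Centre, 67 mm above what it stands on, of a salt canister, 82 mm across, 135 mm high, on the counter beyond the bar, level with the fixed jaw; loose, to be left alone.
- soap_c (a point): Centre, 90 mm above what it stands on, of a blue washing-up bottle, 68 mm across, 211 mm high, on the counter past the fixed-jaw end of the board; loose, to be left alone.
- skimmer_c (a point): Centre, 8 mm above what it stands on, of a slotted skimmer lying on the counter beyond the bar, along the board, 275 mm long, black handle, up to 16 mm high; loose, to be left alone.
Things that resemble listed ones, but are neither listed nor needed, are in the scene too. What is shaped like the part that bears small_jar_c but blue or turquoise is not meant.

How it is judged:
By the outcome, as a careful person would: the job done as asked, in the order asked, and still so for the second after the job is handed in, with the robot touching nothing.
It also fails if it takes over 35 s, if anything falls off the work surface, if the arm or the gripper's body presses on something with over 40 N, if the wrist force passes 120 N, or if a joint passes its speed limit or range.

## Working session

There is one attempt and no reset: what is moved stays moved. The work goes in short steps, Python scripts to look and compute and a shell command to move; the robot and the scene stay as the last step left them, time stands still between calls to the robot, and variables do not carry over. Pictures are saved under pics/ and viewed, about 8 in all and at most 12, crops included, and the job is handed in when it is done.

```bash
mkdir -p pics; cat > h.py <<'E'
from plant import *
import numpy as np, cv2
from scipy.spatial.transform import Rotation as R
def rot(q): return R.from_quat([q[1],q[2],q[3],q[0]])
def world(p,uv,z=None,win=2):
    u,v=uv; K=p["mtx"]
    if z is None:
        a=p["range_z"][int(v)-win:int(v)+win+1,int(u)-win:int(u)+win+1]; a=a[a>0]
        if a.size==0: return None
        d=np.median(a)
        c=np.array([(u-K[0,2])/K[0,0],(v-K[1,2])/K[1,1],1])*d
        return rot(p["orientation"]).apply(c)+p["position"]
    r=rot(p["orientation"]).apply([(u-K[0,2])/K[0,0],(v-K[1,2])/K[1,1],1])
    return np.array(p["position"])+r*(z-p["position"][2])/r[2]
def save(p,n,crop=None,s=1):
    f=p["frame"][:,:,::-1]
    if crop: f=f[crop[1]:crop[3],crop[0]:crop[2]]
    cv2.imwrite("pics/"+n,cv2.resize(f,None,fx=s,fy=s,interpolation=cv2.INTER_CUBIC))
E
python3 - <<'E'
from h import *
np.set_printoptions(precision=4,suppress=True)
Z=dict(release_top=.082,thumb_stop=.098,jaw_face=.052,fixed_face=.052,end_stop=.068,small_jar_c=.0635,tumbler_a_c=.057,salt_c=.067,board=0)
for c in ("top","scene"):
    p=capture(c); save(p,c+"1.png")
    print(c,p["position"])
    for l,z in Z.items():
        for d in pinpoint(p,l)[:3]: print(l,np.round(d["point"]),round(d["conf"],2),world(p,d["point"],z),world(p,d["point"]))
s=sense();print(s["tool_pos"],s["eef_rot"],s["force"],s["opening"],s["time_s"])
E
```

```text
top [0.2902 0.0158 1.2039]
release_top [318. 213.] 0.62 [0.5928 0.0206 0.082 ] [0.5926 0.0206 0.0825]
thumb_stop [305. 214.] 0.83 [0.5856 0.0491 0.098 ] [0.5901 0.0496 0.0812]
thumb_stop [202. 322.] 0.31 [0.3585 0.2651 0.098 ] [0.3572 0.2606 0.1181]
jaw_face [345. 240.] 0.84 [ 0.5374 -0.0377  0.052 ] [ 0.5334 -0.0368  0.0706]
fixed_face [384. 231.] 0.82 [ 0.5569 -0.1263  0.052 ] [ 0.5526 -0.124   0.0707]
end_stop [253. 234.] 0.94 [0.552 0.165 0.068] [0.5589 0.1689 0.0381]
small_jar_c [363. 229.] 0.82 [ 0.5601 -0.0788  0.0635] [ 0.5513 -0.0758  0.1004]
small_jar_c [450. 151.] 0.68 [ 0.7388 -0.2842  0.0635] [ 0.7346 -0.2813  0.0743]
small_jar_c [321. 139.] 0.58 [0.7728 0.0111 0.0635] [0.7679 0.0112 0.075 ]
tumbler_a_c [203. 323.] 0.84 [0.3584 0.2728 0.057 ] [0.3548 0.2591 0.118 ]
tumbler_a_c [304. 212.] 0.55 [0.601  0.0523 0.057 ] [0.5946 0.0516 0.0806]
salt_c [371. 155.] 0.91 [ 0.7317 -0.101   0.067 ] [ 0.7053 -0.0941  0.1349]
board [318. 259.] 0.58 [0.5046 0.024  0.    ] [0.4999 0.0238 0.0265]
scene [1.3877 0.0994 1.0095]
release_top [324. 246.] 0.63 [0.5843 0.0227 0.082 ] [0.5829 0.
[... 472 characters left out ...]
small_jar_c [173. 305.] 0.6 [ 0.7663 -0.2857  0.0635] [ 0.7677 -0.2849  0.0656]
tumbler_a_c [425. 194.] 0.82 [0.3613 0.2686 0.057 ] [0.396  0.2629 0.0892]
tumbler_a_c [324. 246.] 0.73 [0.5621 0.0227 0.057 ] [0.5826 0.0246 0.0806]
tumbler_a_c [211. 221.] 0.59 [ 0.5072 -0.2661  0.057 ] [ 0.5469 -0.2496  0.0999]
salt_c [264. 293.] 0.75 [ 0.7194 -0.0952  0.067 ] [ 0.7611 -0.0831  0.1258]
salt_c [323. 247.] 0.19 [0.5735 0.0214 0.067 ] [0.5865 0.0226 0.0821]
board [323. 244.] 0.84 [0.5063 0.015  0.    ] [0.5766 0.0217 0.0806]
board [324. 250.] 0.41 [0.5262 0.0171 0.    ] [0.5961 0.0238 0.0819]
[0.2482 0.6008 0.2267] [-0.      0.8312  0.556   0.    ] [ 0.1196 -0.1667  0.3434] 1.0021914127326057 1.0
```

```bash
python3 - <<'E'
from h import *
np.set_printoptions(precision=4,suppress=True)
p=capture("top"); save(p,"top_crop.png",(180,110,480,335),2.6)
# dark-bar top mask: height map stats
K=p["mtx"]; v,u=np.mgrid[0:480,0:640]; d=p["range_z"]
P=rot(p["orientation"]).apply(np.stack([(u-K[0,2])/K[0,0]*d,(v-K[1,2])/K[1,1]*d,d],-1).reshape(-1,3))+p["position"]
ok=d.ravel()>0
box=ok&(P[:,0]>.42)&(P[:,0]<.68)&(abs(P[:,1]-.03)<.25)
for lo,hi,n in((.022,.030,'board'),(.058,.066,'bar'),(.078,.086,'plate'),(.1,.112,'stoptop'),(.066,.072,'endstop')):
    q=P[box&(P[:,2]>lo)&(P[:,2]<hi)]
    r=cv2.minAreaRect(q[:,:2].astype(np.float32)); print(n,len(q),q.mean(0),r)
E
```

```text
board 11216 [0.5102 0.0211 0.026 ] ((0.5147172212600708, -0.0028201937675476074), (0.2397576868534088, 0.47233885526657104), 16.474979400634766)
bar 522 [0.5773 0.0138 0.0618] ((0.5434871315956116, -0.026601597666740417), (0.16667354106903076, 0.40911078453063965), 14.584609031677246)
plate 501 [ 0.5891 -0.0039  0.0817] ((0.5566916465759277, -0.08372408151626587), (0.1665143221616745, 0.2925577163696289), 14.368047714233398)
stoptop 539 [ 0.5696 -0.0389  0.1033] ((0.5791307091712952, -0.07766032218933105), (0.09826906770467758, 0.29564762115478516), 11.273781776428223)
endstop 665 [ 0.5729 -0.0436  0.0695] ((0.5438097715377808, -0.02603963017463684), (0.1724824756383896, 0.4050540328025818), 14.098648071289062)
```

View pics/top_crop.png

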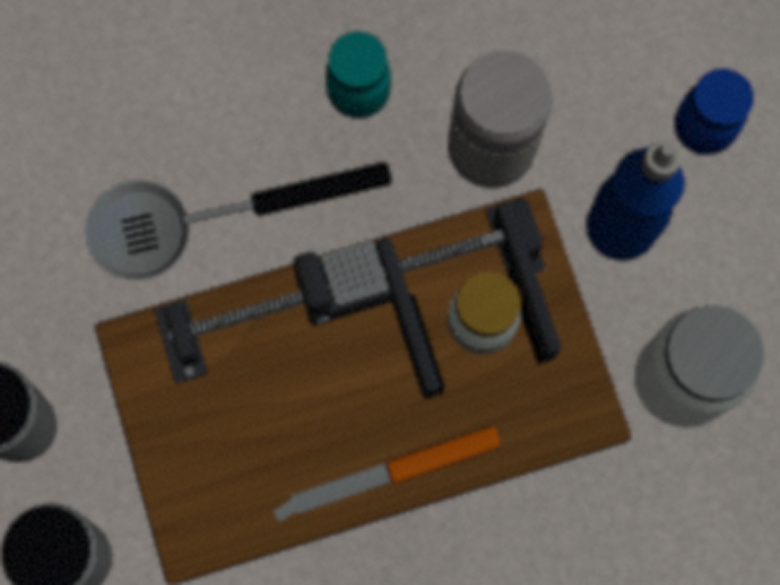

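View pics/scene1.png

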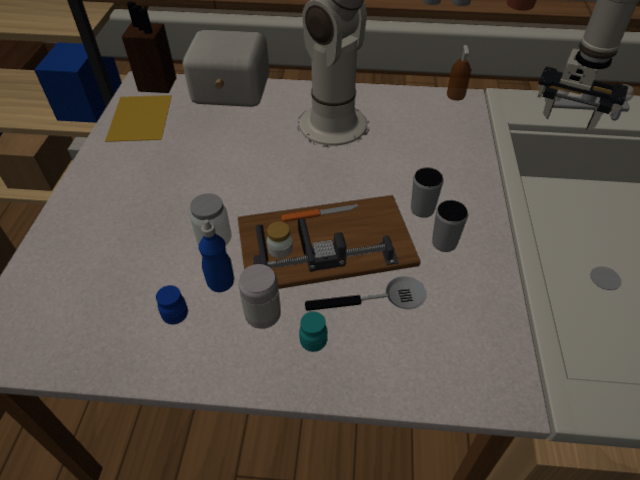

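The crop shows the brass-lidded jar at crop (488,310), or full-frame (367,229). It stands between the jaws, so it's the one meant; the teal jar at (318,138) and the blue one at (457,150) are off the board. The release plate is at crop (353,275), full-frame (316,216), with the thumb stop on its end-stop side. Next I'll work out the board yaw and the approach.

```bash
python3 - <<'E'
from h import *
np.set_printoptions(precision=4,suppress=True)
p=capture("top")
f=lambda c,z:world(p,(180+c[0]/2.6,110+c[1]/2.6),z)
A,B,C,D=[f(c,.026) for c in((97,323),(543,190),(628,437),(172,583))]
print(np.linalg.norm(A-B),np.linalg.norm(B-C),[np.degrees(np.arctan2(*(x[1::-1]))) for x in(A-B,D-C)],np.degrees(np.arctan2(*(B-C)[1::-1])))
cen=(A+B+C+D)/4; ey=(A-B+D-C); ey/=np.linalg.norm(ey); ex=np.array([ey[1],-ey[0],0])
pl=f((353,275),.082)
print(cen,ey,pl,"ctr board coords",(pl-cen)@ex,(pl-cen)@ey)
es=f((190,328),.06);print("endstop y",(es-cen)@ey)
for l,z in(("release_top",.082),("thumb_stop",.098),("end_stop",.068),("jaw_face",.052),("fixed_face",.052)):
    w=[world(p,d["point"],z) for d in pinpoint(p,l)[:1]][0]; print(l,(w-cen)@ex,(w-cen)@ey)
best=cen+ex*.08; best=best+ey*((pl-best)@ey)
s=sense(); r=rot(s["eef_rot"]); 
goal=np.array([*best[:2],.2]); print(best,"tool shift mm",1000*r.inv().apply(goal-s["tool_pos"]))
x=r.apply([1,0,0]); print("turn about tool z deg",[ (np.degrees(np.arctan2(x[1],x[0])-np.arctan2(sg*ex[1],sg*ex[0]))) for sg in(1,-1)])
E
```

```text
0.41394790048498575 0.23327222891502858 [np.float64(106.2291938730046), np.float64(106.73737466165892)] 15.870447934906128
[0.5064 0.0205 0.026 ] [-0.2837  0.9589  0.    ] [0.5863 0.026  0.082 ] ctr board coords 0.07822149624035007 -0.017355169083795627
endstop y 0.1278305380925869
release_top 0.08644242556260474 -0.030345832478510224
thumb_stop 0.08606730614110572 0.008480715580529583
end_stop 0.08524992272834642 0.12892673889563336
jaw_face 0.005652023798337985 -0.06793278130876913
fixed_face 0.008092789330336102 -0.152472975635928
[0.5881 0.0265 0.026 ] tool shift mm [-400.9315  533.4384   26.6785]
turn about tool z deg [np.float64(51.07034910300995), np.float64(231.07034910300993)]
```

```bash
python3 -m handwheel '[[0,-40,53,3,0,0,0.1],[0,-80,106,5,0,0,0.2],[0,-120,160,8,0,0,0.3],[0,-160,213,11,0,0,0.4],[0,-200,266,13,0,0,0.5],[0,-240,320,16,0,0,0.6],[0,-281,374,19,0,0,0.7],[0,-321,427,21,0,0,0.8],[0,-361,480,24,0,0,0.891],[0,-401,533,27,0,0,0.891],[0,-401,533,27,0,0,0.891],[0,-401,533,27,0,0,0.891]]' 10
python3 - <<'E'
from h import *
np.set_printoptions(precision=4,suppress=True)
p=capture("wrist"); save(p,"w1.png")
for l,z in(("release_top",.082),("thumb_stop",.098)):
    for d in pinpoint(p,l)[:2]: print(l,d["point"],d["conf"],world(p,d["point"],z),world(p,d["point"]))
s=sense();print(s["time_s"],s["tool_pos"],s["eef_rot"],s["force"],rot(s["eef_rot"]).as_matrix())
E
```

```text
time_s: 2.85
tool_pos: [0.589, 0.0215, 0.1995]
eef_rot: [0.001, 0.99, 0.14, 0.0]
force: [0.5, 0.3, -0.1]
opening: 0.005
release_top [322.1, 227.5] 0.82 [0.5928 0.0248 0.082 ] [0.5928 0.025  0.0826]
thumb_stop [319.3, 197.0] 0.82 [0.583 0.05  0.098] [0.5829 0.0506 0.1018]
3.0 [0.5873 0.0279 0.1996] [-0.0005  0.9896  0.1441 -0.0002] [-0.275   0.882   0.0626] [[ 0.9585  0.2851 -0.0005]
 [ 0.2851 -0.9585  0.0009]
 [-0.0002 -0.001  -1.    ]]
```

View pics/w1.png

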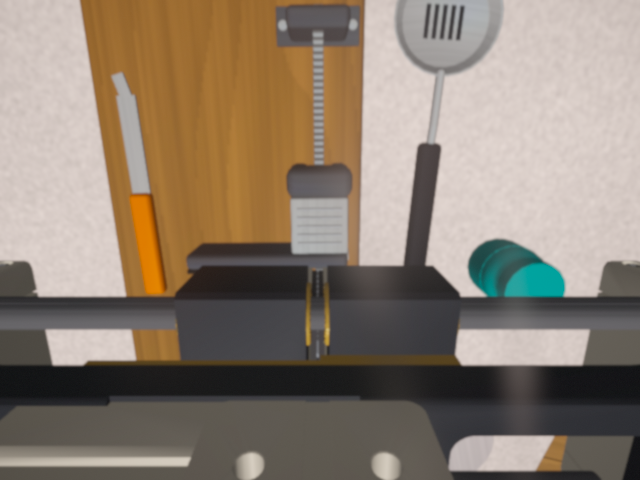

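The wrist view shows the plate centred at (320,226) and the thumb stop face at row 197, at world (0.592,0.025) and (0.583,0.050). The 27 mm between them matches the 26 mm given. I'll lower the fingertip just above the plate, then press.

```bash
python3 -m handwheel '[[0,4,0,40,0,0,0],[0,4,0,80,0,0,0],[0,4,0,105,0,0,0],[0,4,0,110,0,0,0],[0,4,0,114,0,0,0],[0,4,0,118,0,0,0],[0,4,0,122,0,0,0],[0,4,0,126,0,0,0],[0,4,0,128,0,0,0],[0,4,0,128,0,0,0]]'
python3 - <<'E'
from h import *
np.set_printoptions(precision=4,suppress=True)
p=capture("wrist"); save(p,"w2.png")
s=sense();print(s["time_s"],s["tool_pos"],s["force"])
E
```

```text
time_s: 4.25
tool_pos: [0.5926, 0.0283, 0.0732]
eef_rot: [-0.0, 0.99, 0.144, 0.001]
force: [-1.9, 0.9, 10.4]
opening: 0.002
4.3 [0.5925 0.0283 0.0731] [-1.667   1.4373 11.243 ]
```

View pics/w2.png

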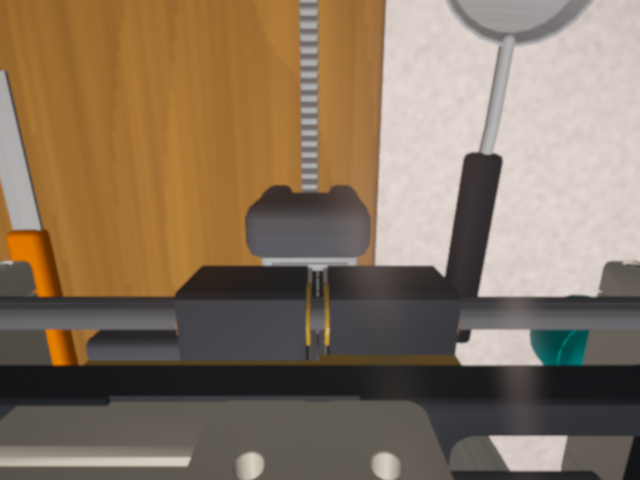

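The plate is on its stop: z is 0.073 and the force is about 11 N. The thumb stop is ahead. Now I'll push back along −tool y.

```bash
python3 -m handwheel '[[0,0,-3,0.5,0,0,0],[0,0,-7,1,0,0,0],[0,0,-12,1,0,0,0],[0,0,-18,1,0,0,0],[0,0,-24,1,0,0,0],[0,0,-30,1,0,0,0],[0,0,-36,1,0,0,0],[0,0,-42,1,0,0,0],[0,0,-48,1,0,0,0],[0,0,-54,1,0,0,0],[0,0,-60,1,0,0,0],[0,0,-60,1,0,0,0]]'
python3 - <<'E'
from h import *
np.set_printoptions(precision=4,suppress=True)
p=capture("wrist"); save(p,"w3.png")
s=sense();print(s["time_s"],s["tool_pos"],s["force"])
E
```

```text
time_s: 5.8
tool_pos: [0.576, 0.0844, 0.073]
eef_rot: [0.001, 0.99, 0.143, 0.001]
force: [-3.1, -1.4, 15.9]
opening: 0.004
5.85 [0.576  0.0845 0.073 ] [-3.8301 -2.2976 15.8573]
```

View pics/w3.png

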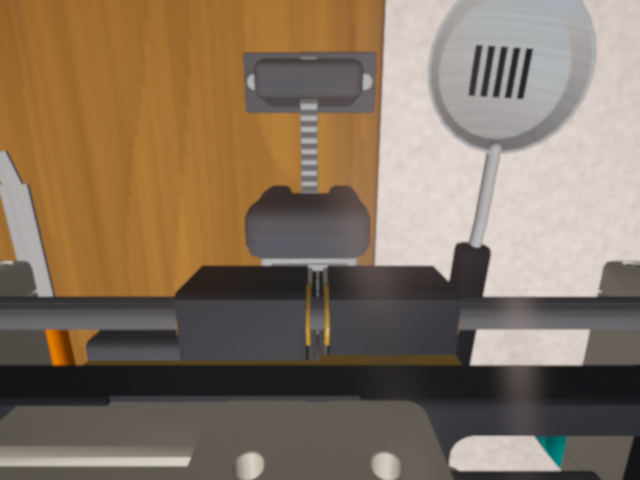

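The jaw travels with the finger, and about 40 mm of bar (rows 103–192) is left to the end stop. I'll continue and watch for the force to rise.

```bash
python3 -m handwheel '[[0,0,-5,0,0,0,0],[0,0,-11,0,0,0,0],[0,0,-17,0,0,0,0],[0,0,-23,0,0,0,0],[0,0,-28,0,0,0,0],[0,0,-32,0,0,0,0],[0,0,-35,0,0,0,0],[0,0,-38,0,0,0,0],[0,0,-40,0,0,0,0],[0,0,-42,0,0,0,0],[0,0,-44,0,0,0,0],[0,0,-44,0,0,0,0]]'
```

```text
time_s: 7.35
tool_pos: [0.5641, 0.1245, 0.0729]
eef_rot: [0.001, 0.99, 0.142, 0.002]
force: [-2.4, -6.0, 16.5]
opening: 0.005
```

```bash
python3 -m handwheel '[[0,0,-1,0,0,0,0],[0,0,-2,0,0,0,0],[0,0,-3,0,0,0,0],[0,0,-4,0,0,0,0],[0,0,-4,0,0,0,0]]'
```

```text
time_s: 7.98
tool_pos: [0.564, 0.1263, 0.0729]
eef_rot: [0.002, 0.99, 0.142, 0.002]
force: [1.2, -9.4, 14.2]
opening: 0.004
```

```bash
python3 - <<'E'
from h import *
p=capture("wrist"); save(p,"w4.png")
s=sense();print(s["time_s"],s["tool_pos"],s["force"])
E
```

```text
8.025 [0.56396621 0.12628295 0.07291411] [ 0.84926131 -9.44687353 14.53920261]
```

View pics/w4.png

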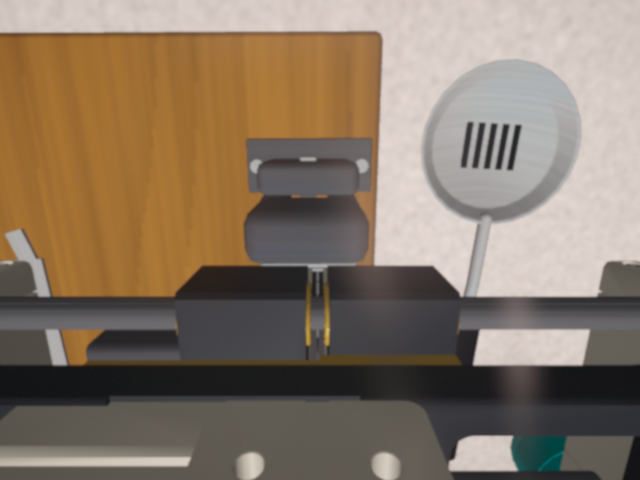

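The jaw's back looks to be at the end stop (row ~195) and the force is rising. I'll push on against the thumb stop to be sure.

```bash
python3 -m handwheel '[[0,0,-2,0,0,0,0],[0,0,-4,0,0,0,0],[0,0,-6,0,0,0,0],[0,0,-8,0,0,0,0],[0,0,-8,0,0,0,0]]'
```

```text
time_s: 8.65
tool_pos: [0.5621, 0.1351, 0.0729]
eef_rot: [0.002, 0.99, 0.142, 0.003]
force: [2.3, -7.4, 12.3]
opening: 0.009
```

```bash
python3 -m handwheel '[[0,0,-2,0,0,0,0],[0,0,-4,0,0,0,0],[0,0,-5,0,0,0,0],[0,0,-5,0,0,0,0]]'
```

```text
time_s: 9.15
tool_pos: [0.5615, 0.1371, 0.0729]
eef_rot: [0.003, 0.99, 0.141, 0.003]
force: [3.1, -11.6, 12.0]
opening: 0.007
```

```bash
python3 -m handwheel '[[0,0,-2,0.5,0,0,0],[0,0,-4,1,0,0,0],[0,0,-4,1,0,0,0]]'
python3 - <<'E'
from h import *
p=capture("wrist"); save(p,"w5.png",(200,100,420,280),3.2)
s=sense();print(s["tool_pos"],s["force"])
E
```

```text
time_s: 9.52
tool_pos: [0.5616, 0.1372, 0.0729]
eef_rot: [0.005, 0.99, 0.14, 0.003]
force: [4.2, -19.0, 18.7]
opening: 0.004
[0.56157064 0.13719955 0.07289888] [  2.56979128 -20.27254564  20.04488944]
```

View pics/w5.png

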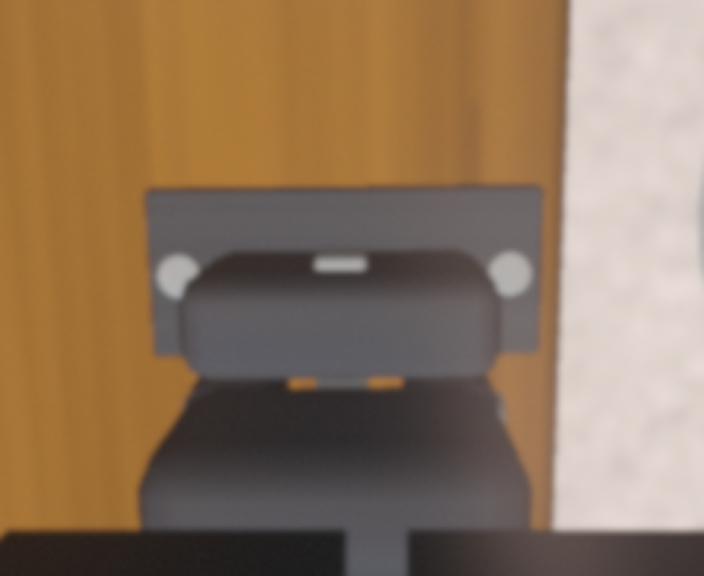

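The jaw is rigid against the stop, with 20 N of push and no motion. I'll lift straight up first, keeping the push on so friction can't drag the jaw forward. Once clear of the plate I'll back off from the thumb stop and retract.

```bash
python3 -m handwheel '[[0,0,1,-4,0,0,0],[0,0,2,-8,0,0,0],[0,0,3,-12,0,0,0],[0,0,3,-16,0,0,0],[0,0,3,-19,0,0,0],[0,0,3,-19,0,0,0]]'
```

```text
time_s: 10.32
tool_pos: [0.5576, 0.1361, 0.0872]
eef_rot: [0.004, 0.99, 0.141, -0.001]
force: [4.6, -12.9, -3.8]
opening: 0.003
```

```bash
python3 -m handwheel '[[0,0,4,0,0,0,0],[0,0,8,0,0,0,0],[0,0,12,0,0,0,0],[0,0,14,-3,0,0,0],[0,0,14,-30,0,0,0],[0,0,14,-80,0,0,0],[0,0,14,-130,0,0,0],[0,0,60,-150,0,0,0],[0,0,110,-150,0,0,0],[0,0,110,-150,0,0,0]]'
python3 - <<'E'
from h import *
np.set_printoptions(precision=4,suppress=True)
s=sense();print(s["time_s"],s["tool_pos"],s["force"])
p=capture("wrist"); save(p,"w6.png")
for l,z in(("release_top",.082),("thumb_stop",.098)):
    for d in pinpoint(p,l)[:1]: print(l,d["point"],d["conf"],world(p,d["point"],z),world(p,d["point"]))
p=capture("scene"); save(p,"s6.png",(150,150,490,380),2.3)
for l,z in(("release_top",.082),("small_jar_c",.0635)):
    for d in pinpoint(p,l)[:3]: print(l,d["point"],d["conf"],world(p,d["point"],z),world(p,d["point"]))
E
```

```text
time_s: 11.58
tool_pos: [0.5892, 0.0337, 0.2396]
eef_rot: [0.001, 0.99, 0.14, 0.001]
force: [0.2, -0.5, -0.9]
opening: 0.004
11.575 [0.5892 0.0337 0.2396] [ 0.2111 -0.5267 -0.9081]
release_top [314.3, 114.6] 0.82 [0.5623 0.1214 0.082 ] [0.5623 0.1213 0.0823]
thumb_stop [310.4, 77.6] 0.55 [0.5522 0.1459 0.098 ] [0.5524 0.1453 0.1018]
release_top [365.0, 241.7] 0.51 [0.5626 0.1181 0.082 ] [0.5623 0.1182 0.0817]
small_jar_c [170.0, 306.1] 0.96 [ 0.7687 -0.2916  0.0635] [ 0.7707 -0.2903  0.0666]
small_jar_c [282.7, 239.2] 0.93 [ 0.5559 -0.0781  0.0635] [ 0.581  -0.0727  0.092 ]
small_jar_c [313.7, 334.0] 0.89 [0.8102 0.0232 0.0635] [0.8127 0.0235 0.0676]
```

View pics/s6.png

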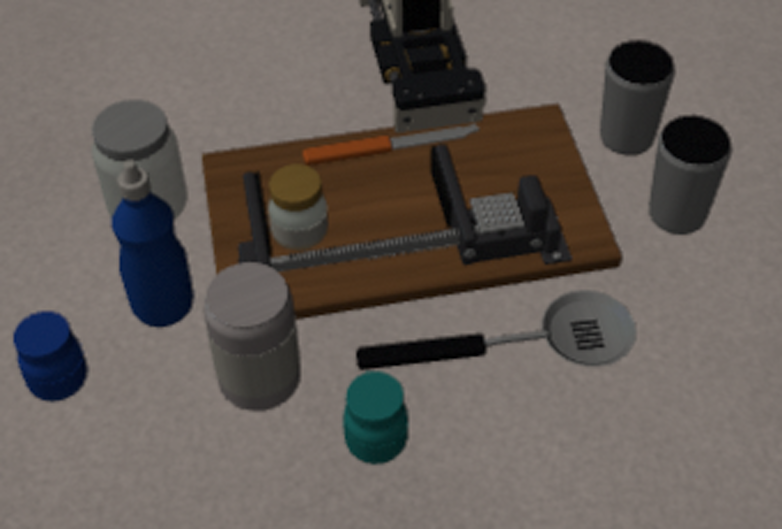

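View pics/w6.png

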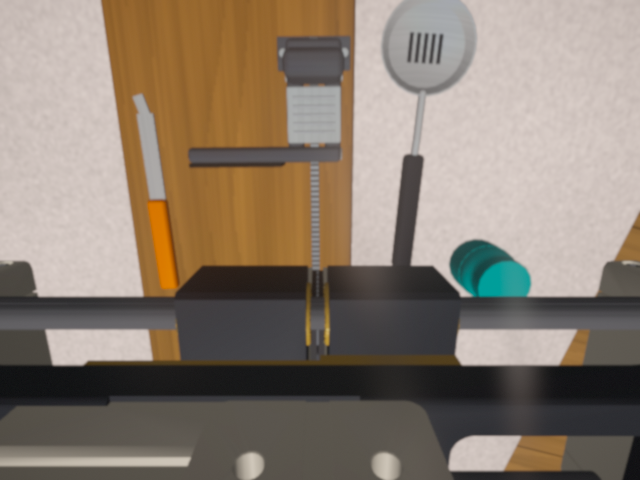

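```bash
python3 -c "
from plant import *
print(hand_in())"
```

```text
the job is handed in; nothing more can be done
None
```

The clamp is open all the way and the job is handed in, at about 11.6 s of the 35 s allowed. I pressed the release plate down onto its stop with the closed fingertips and kept it down while I pushed the jaw back. I then lifted straight up before backing away.

**Jaw at the end stop:** it moved back about 101 mm. At the end it took 20 N of push without moving, and the close-up view showed its back against the stop. After I let go, its measured position was within about 2 mm of where I left it.

**Plate up again:** its top measured about 82 mm above the counter, which is the raised height.

**Small jar and other things:** in the final picture the small jar stands on the board by the fixed jaw, and nothing else in view looked moved. The robot was clear and touching nothing.

**One disagreement:** the network's estimate of the small jar's position shifted about 12 mm between pictures. The two look-alike jars, which I never went near, shifted 6–7 mm the same way, so I took it as detector noise. I did not measure it again.

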